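Seat the divider comb in the slotted parts tray

TASK

Pick up the six-bladed aluminium divider and fit it into the slotted parts tray so that every blade is in its own slot and the divider is fully home, upright on the tray's floor; then let go of it. Feel for the slots gently: never load the tray with more than about 20 N. Leave the stapler, the bowl of pushpins and the tape roll where they are.

Things in the scene. Friction and masses are not known exactly. Their poses are not given: they have to be found in the camera images.
- tray: Fixed grey open tray on a black rubber base, 182 (its x) x 76 (y) x 36 mm high in all, walls 4 mm; origin under the rubber's centre, z up. Pressed down with over 3 N it sinks 1 mm per 4 N, 6 mm at most. In it a white slotted liner: two rails along x, 13 to 32 mm either side of the centre line, tops 32 mm above the origin, inner floor 10 mm above it.
- tray_mouth (a point): Tray's centre level with the rail tops, axes as the tray's. Each rail has six square-edged slots across x, 6 mm wide, 22 mm apart centre to centre, 22 mm deep to the floor, shut on the outside 28 mm off the centre line. The liner, so the set of slots, is jammed (80 N to move it) 2.5 to 7 mm off-centre along x, towards one end or the other; this pose does not show it.
- divider_mid (a point): Centre, 35 mm above the blade tips, of the loose aluminium divider, 0.1 to 0.25 kg, 124 (x) x 48 (y) x 70 mm high; x along its spine, z up, same either way round. It stands on six blades, each 4 (x) x 48 (y) x 26 mm high, 22 mm apart centre to centre, under a spine 124 x 14 x 10 mm. Fully home, this point is 45 mm above the tray's origin.
- grip_tab (a point): Where to grip the divider: its tab in the middle of the spine, 44 (x) x 14 (y) mm, reaching from 36 to 70 mm above the blade tips. This point is on the tab's centre, 57 mm above the blade tips; axes as the divider's.
- stapler: Bystander: blue desk stapler, 36 (x) x 140 (y) x 60 mm high; origin under its centre.
- bowl: Bystander: white ceramic bowl of pushpins, 100 mm across, 42 mm high; origin under its centre.
- tape_roll: Bystander: masking tape roll lying flat, 100 mm across, 25 mm high; origin under its centre.
There are look-alikes about, which are no part of the job. What is shaped like the part that bears divider_mid but green or orange is not meant.

How it is judged:
By the outcome, as a careful person would: the job done as asked, in the order asked, and still so for the second after the job is handed in, with the robot touching nothing.
It also fails if it takes over 64 s, if anything falls off the work surface, if the arm or the gripper's body presses on something with over 40 N, if the wrist force passes 120 N, or if a joint passes its speed limit or range.

ROBOT

A 6-joint arm with a two-finger parallel gripper is mounted at the origin on the work surface. World frame = base frame: x ahead of the robot, y to its left, z up, the work surface at z = 0. Lengths are in m, angles in rad, forces in N, time in s.
With the tool pointing down it reaches from about 0.375 to 0.975 m from the base axis. Payload 3.8 kg.
Tool frame: the origin (TCP) lies midway between the tips of the shut fingers; the grasp point (between the pads) lies 19 mm behind it; z points along the fingers, y is the direction in which the jaws open and shut (so a half turn about z gives the same grasp; the last joint's range is limited). The gripper opens to 85 mm and grips with 20 to 120 N. Pads are 22 mm wide; open, the fingers measure 114 mm over their backs; the gripper's body (76 mm by 85 mm) begins 54 mm behind the grasp point. The pads swing forward as they close: fully open they stand 13 mm farther back than shut.
Start: joints at [-1.141, 0.264, 1.604, -0, 1.274, -0.037], TCP at [0.304, -0.603, 0.211] pointing down, gripper open.
Joint ranges: [-2.63, 2.63], [-0.94, 2.18], [0.31, 2.57], [-1.31, 4.45], [0, 2.66], [-2.55, 2.55]. Speed limits (rad/s): [2.57, 2.57, 3.14, 3.14, 3.14, 3.14].

INTERFACE

Orientations are given as a rotation vector (axis times angle).
In Python, from workcell import bot gives the robot as it stands. The module is installed in compiled form; this text tells all that it offers.
- The arm moves only by the tool play_rows, never from a script. Its argument "series" is a list of rows, each an object with "translation": the shift along the tool's x, y, z in m, a list of three; "spin": the turn about the tool's z in units of 5 degrees (1.0 is 5 degrees). In form: [{"translation": [dx, dy, dz], "spin": spin}, ...]. A call has 1 to 5 rows; each row shifts and turns the commanded pose from where the row before left it, along the tool's axes as they then stand; what a row does not reach is not made up. A row lasts 1/10 s, in which the tool goes at most 50 mm and 8.59 degrees, less where a joint would pass 70% of its speed; a pose out of reach is approached as far as the arm can. A call is refused whole if a number of a shift passes 0.05 or a number of a turn 1, either way. A call with a gripper value outside its range is refused whole. "jaw" is the gripper's target within -1 to 1 (fully open at 1, half-way at 0, shut at -1), set as the call begins (left out, the last holds). The fingers move at their own pace and stop on an object; "force" is the grip in N (left out, the last holds). Time passes only in rows, so rows that do not move let the fingers close. It gives the time, the measured TCP pose, the force and the opening at its end, in the units of the state.
- bot.read_state(): the state, without advancing time (a new reading comes with each control period).
- bot.read_camera(name): name is "side" or "top"; returns the picture (384x512x3 uint8, blue, green, red); there is no depth.
- bot.get_calibration(name): a dict with "fov_y" (degrees; the focal length in pixels is half the picture's height over the tangent of half this angle, whatever the lens; pixels are square), "cx", "cy" (the principal point, pixels), "k1" (the pictures are not rectified: a ray, as slopes to the right and down, at radius r is drawn at 1 + k1 r^2 times it, then the intrinsics apply), "R" (3x3) and "t" (3): a world point X has camera coordinates R X + t. Camera axes: x right, y down, z forward; pixel columns grow to the right and rows downward; lengths in m; the calibration is good to about 2 mm. A picture is of the moment at which its call begins. get_calibration takes no time and is no camera call.
- bot.finish_job(): hands the job in, once; it reports no verdict.
The state is a dict: "time": time; "q": joint angles; "joint_vel": joint speeds; "joint_torque": joint torques, N m; "tool_pos": TCP position; "tcp_rot": TCP orientation; "wrist_force": force on the tool from outside, world axes, zero at the start; "torque": the same for the moment, N m; "width": opening from 0.0 (shut) to 1.0 (fully open).
Only numpy, scipy, OpenCV 4.12 (cv2) and the standard library are available. Lean on these libraries where they do the work, as an engineer would, in place of code of your own. Each camera call takes 0.05 s, during which the arm holds its last target. There are 200 camera calls.

## Working session

There is one attempt and no reset: what is moved stays moved. The work goes in short steps, Python scripts to look and compute and a tool call to move; the robot and the scene stay as the last step left them, time stands still between calls to the robot, and variables do not carry over. Pictures are saved under pics/ and viewed, about 8 in all and at most 12, crops included, and the job is handed in when it is done.

Besides the shell and the picture viewer there is one more tool, called after "Call:" as a command line: name --argument value ..., lists and objects as JSON in quotes. play_rows: Moves the arm, as the interface text tells. Its arguments: {"type":"object","properties":{"series":{"type":"array","items":{"type":"object","properties":{"translation":{"type":"array","items":{"type":"number"}},"spin":{"type":"number"}}}},"jaw":{"type":"number"},"force":{"type":"number"}},"required":["series"]}

```bash
mkdir -p pics
cat > h.py <<'E'
from workcell import bot
import numpy as np, cv2
def cal(n):
    c=bot.get_calibration(n); f=192/np.tan(np.radians(c["fov_y"])/2)
    return f,c["cx"],c["cy"],c["k1"],np.array(c["R"]),np.array(c["t"])
def ray(n,u,v):
    f,cx,cy,k,R,t=cal(n); d=np.array([(u-cx)/f,(v-cy)/f]); s=d.copy()
    for _ in range(30): s=d/(1+k*(s@s))
    return -R.T@t, R.T@np.array([s[0],s[1],1])
def atz(n,u,v,z):
    o,d=ray(n,u,v); return o+d*(z-o[2])/d[2]
def proj(n,X):
    f,cx,cy,k,R,t=cal(n); p=R@np.asarray(X)+t; s=p[:2]/p[2]; s=s*(1+k*(s@s)); return np.array([cx,cy])+f*s
def crop(n,img,name,u0,v0,w,h,s):
    cv2.imwrite("pics/"+name,cv2.resize(img[v0:v0+h,u0:u0+w],None,fx=s,fy=s,interpolation=cv2.INTER_CUBIC))
E
python3 - <<'E'
from h import *
a=bot.read_camera("top");b=bot.read_camera("side")
cv2.imwrite("pics/top0.png",a);cv2.imwrite("pics/side0.png",b)
for n in("top","side"):
    f,cx,cy,k,R,t=cal(n);print(n,f,cx,cy,k,-R.T@t);print(R.round(3))
print(bot.read_state())
E
```

```text
top 442.2585448315546 255.40270490368462 192.81366160239605 -0.16281730129004113 [ 0.36175642 -0.04871371  1.2085388 ]
[[ 0.006 -1.    -0.003]
 [-0.991 -0.006 -0.134]
 [ 0.134  0.003 -0.991]]
side 455.34601642820394 257.9359677266539 192.19504338465623 -0.17892766532704044 [0.42014494 0.6300923  0.93815578]
[[-0.989 -0.15   0.007]
 [-0.122  0.778 -0.616]
 [ 0.087 -0.61  -0.787]]
{'time': 0.1, 'q': array([-1.14087743e+00,  2.64725972e-01,  1.60523168e+00,  6.52714212e-06,
        1.27369767e+00, -3.68730665e-02]), 'joint_vel': array([-7.50597146e-04, -7.18928991e-04, -3.82150460e-03,  6.41420366e-05,
       -4.21295516e-06, -1.27718072e-03]), 'joint_torque': array([-2.15536465e-04, -5.16709256e+01, -3.68589127e+01, -8.88905197e-05,
        6.33980439e-03,  1.22884964e-05]), 'tool_pos': array([ 0.30349169, -0.60214317,  0.20985722]), 'tcp_rot': array([-3.05444464e+00, -7.26125106e-01,  6.22639152e-04]), 'wrist_force': array([ 0.39613701, -0.66129593,  0.39119631]), 'torque': array([-0.02084677, -0.00775892,  0.00574421]), 'width': 1.0000381340491236}
```

View pics/top0.png

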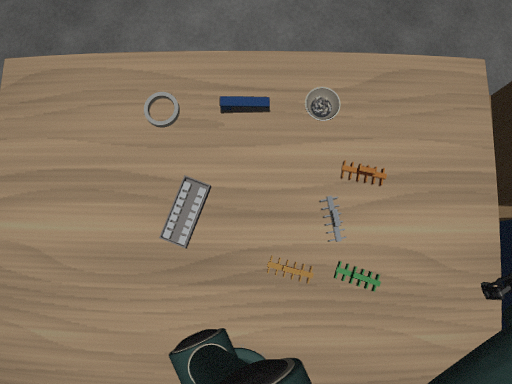

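View pics/side0.png

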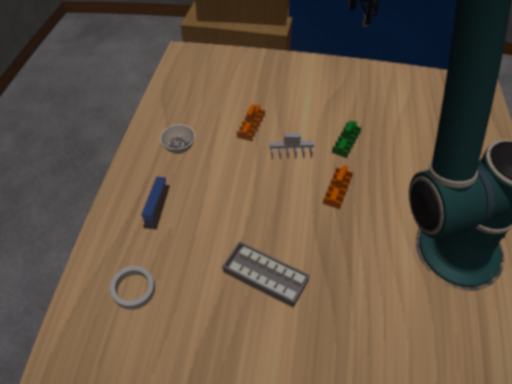

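The top view shows the stapler at (245,104), the bowl at (322,103), the tape at (162,109) and the tray at (186,212). Divider candidates are orange (363,173), orange (289,269), green (358,276) and grey (333,218), which is side (292,148). Only the grey one is bare aluminium, so I'll confirm it in an enlarged montage.

Run:
```python
from h import *
a=cv2.imread("pics/top0.png");b=cv2.imread("pics/side0.png")
def c(i,u,v,w,h):return cv2.resize(i[v:v+h,u:u+w],(400,300),interpolation=cv2.INTER_CUBIC)
m=np.vstack([np.hstack([c(a,293,188,80,60),c(a,136,174,100,75)]),np.hstack([c(b,252,117,80,60),c(b,209,228,120,90)])])
cv2.imwrite("pics/m1.png",m)
```

```text
(no output)
```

View pics/m1.png

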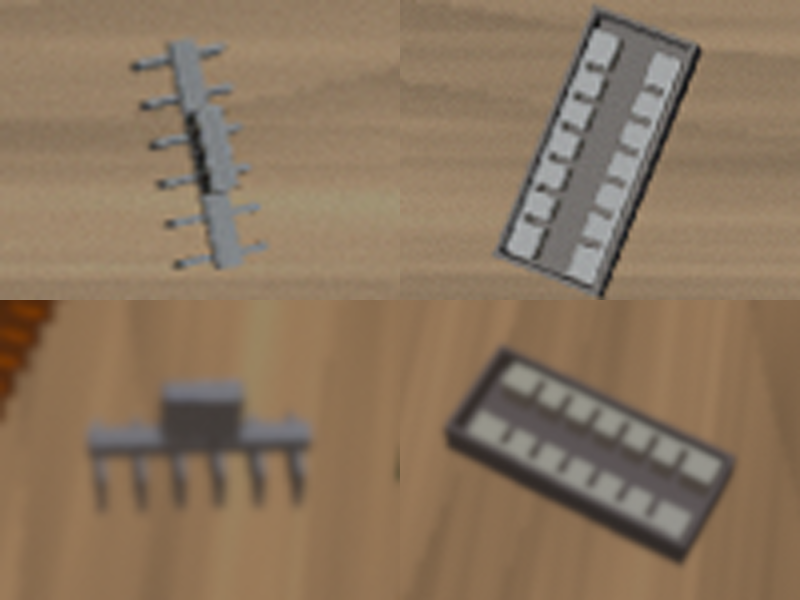

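```bash
cat > fit.py <<'E'
from h import *
from scipy.optimize import least_squares
def un(p,s,u0,v0): return [u0+(p[0]+.5)/s-.5, v0+(p[1]+.5)/s-.5]
def fit(obs,x0):
    def r(p,full=False):
        c,s=np.cos(p[2]),np.sin(p[2]); o=[]
        for n,l,uv in obs:
            X=[p[0]+c*l[0]-s*l[1],p[1]+s*l[0]+c*l[1],l[2]]; o.append(proj(n,X)-uv)
        return np.ravel(o)
    q=least_squares(r,x0,loss="soft_l1"); return q.x,r(q.x).reshape(-1,2)
E
python3 - <<'E'
from fit import *
T=lambda x,y:un((x,y),5,293,188); S=lambda x,y:un((x,y-300),5,252,117)
# divider x axis: from bottom end to top end (world +x)
d=[("top",(.062,0,.036),T(181,41)),("top",(-.062,0,.036),T(229,265)),
 ("top",(.022,.007,.07),T(198,112)),("top",(.022,-.007,.07),T(222,108)),("top",(-.022,.007,.07),T(212,192)),("top",(-.022,-.007,.07),T(236,186)),
 ]
x0=np.r_[atz("top",*T(205,153),.036)[:2],0.2]
x,r=fit(d,x0);print("div top",x,r.round(1).tolist())
# side: which end is left? project
for l in (.062,-.062):
    c,s=np.cos(x[2]),np.sin(x[2]);print(proj("side",[x[0]+c*l,x[1]+s*l,.036]))
ds=[("side",(.062,.007,.036),S(90,432)),("side",(-.062,.007,.036),S(310,432)),("side",(.022,-.007,.07),S(168,382)),("side",(-.022,-.007,.07),S(239,382)),("side",(.022,.007,.07),S(163,391)),("side",(-.022,.007,.07),S(243,391)),("side",(.055,.024,0),S(101,510)),("side",(-.055,.024,0),S(299,506))]
x2,r=fit(ds,x);print("div side",x2,r.round(1).tolist())
xb,r=fit(d+ds,x);print("div both",xb)
T=lambda x,y:un((x-400,y),4,136,174); S=lambda x,y:un((x-400,y-300),400/120,209,228)
t=[("top",(.091,.038,.036),T(596,8)),("top",(.091,-.038,.036),T(700,45)),("top",(-.091,.038,.036),T(500,252)),("top",(-.091,-.038,.036),T(602,296))]
x0=np.r_[atz("top",*T(600,150),.036)[:2],-0.4]
x,r=fit(t,x0);print("tray top",x,r.round(1).tolist())
c,s=np.cos(x[2]),np.sin(x[2])
for l in t: 
    l=l[1];print(proj("side",[x[0]+c*l[0]-s*l[1],x[1]+s*l[0]+c*l[1],l[2]]), end=" ")
ts=[("side",(.091,-.038,.036),S(505,348)),("side",(-.091,-.038,.036),S(733,460)),("side",(.091,.038,.036),S(447,430)),("side",(-.091,.038,.036),S(684,546))]
x2,r=fit(ts,x);print("tray side",x2,r.round(1).tolist())
xb,r=fit(t+ts,x);print("both",xb)
p=xb;c,s=np.cos(p[2]),np.sin(p[2])
# slots: white block outer ends at rails left (y>0)
for P in [(596,66),(583,97),(570,127),(557,158),(545,189),(533,218)]:
    X=atz("top",*T(*P),.030)[:2]-p[:2];print((c*X[0]+s*X[1]).round(4),(-s*X[0]+c*X[1]).round(4))
np.savez("est.npz",tray=xb)
E
```

```text
div top [ 0.45279517 -0.25406065  0.19211672] [[0.2, -0.1], [-0.0, 0.6], [-0.6, -0.4], [-0.2, -0.7], [0.1, 0.2], [0.5, 0.4]]
[269.5181476  143.48468946]
[314.19043442 142.47433267]
div side [ 0.45417428 -0.25611727  0.18366244] [[-0.4, 1.6], [0.5, 0.8], [-1.2, -1.1], [0.7, -1.3], [0.2, 0.7], [0.4, 0.5], [-0.1, -0.7], [-0.4, -0.6]]
div both [ 0.45350959 -0.25456961  0.18799111]
tray top [ 0.47018798  0.14203876 -0.35206004] [[0.2, -1.0], [0.3, -0.5], [-0.7, 1.1], [0.1, 0.4]]
[222.07982561 263.98762706] [239.03978523 239.00448447] [294.71022061 299.97271248] [309.74087457 272.44478834] tray side [ 0.46937224  0.14874949 -0.36212949] [[-0.9, -0.8], [1.3, -0.1], [-0.8, -0.4], [0.6, 1.7]]
both [ 0.46993345  0.1449421  -0.36554116]
0.053 0.0222
0.0302 0.0223
0.0082 0.0228
-0.0144 0.023
-0.0367 0.0226
-0.0576 0.0227
```

The crop confirms the grey part: bare aluminium, six blades, tab in the middle (top 333,218; side 292,148). Poses agree between the two cameras to a few mm. Next I work out the approach.

```bash
cat > go.py <<'E'
from h import *
from scipy.spatial.transform import Rotation as Ro
def go(x,y,z,yaw):
    s=bot.read_state();R=Ro.from_rotvec(s["tcp_rot"]).as_matrix()
    a=np.arctan2(R[1,0],R[0,0]);d=(yaw-a+np.pi/2)%np.pi-np.pi/2
    print("t",s["time"],"pos",s["tool_pos"].round(4),"yaw",round(a,4),"tilt",R[:,2].round(4),"F",s["wrist_force"].round(1),"w",round(s["width"],3))
    print("shift tool mm",(R.T@(np.array([x,y,z])-s["tool_pos"])*1000).round(1),"spin units",round(-np.degrees(d)/5,2))
E
python3 -c "
from go import *
go(.4535,-.2546,.16,.188)"
```

```text
t 0.1 pos [ 0.3035 -0.6021  0.2099] yaw 0.4668 tilt [-9.0e-04  1.9e-03 -1.0e+00] F [ 0.4 -0.7  0.4] w 1.0
shift tool mm [ 290.4 -242.8   50.4] spin units 3.19
```

Call:
play_rows --series '[{"translation":[0.036,-0.03,0.006]},{"translation":[0.036,-0.03,0.006]},{"translation":[0.036,-0.03,0.006]},{"translation":[0.036,-0.03,0.006]},{"translation":[0.036,-0.03,0.006]}]' --jaw 1

```text
invalid input
```

Call:
play_rows --series '[{"translation":[0.037,-0.031,0.006]},{"translation":[0.037,-0.031,0.006]},{"translation":[0.036,-0.031,0.006]},{"translation":[0,0,0],"spin":1},{"translation":[0,0,0],"spin":1}]'

```text
invalid input
```

Call:
play_rows --series '[{"translation":[0,0,0],"spin":1},{"translation":[0,0,0],"spin":0.2},{"translation":[0,0,0]},{"translation":[0,0,0]}]'

```text
invalid input
```

Run:
```python
from go import *
go(.4535,-.2546,.038,.188)
a=bot.read_camera("top");b=bot.read_camera("side")
def c(i,u,v,w,h):return cv2.resize(i[v:v+h,u:u+w],(400,300),interpolation=cv2.INTER_CUBIC)
cv2.imwrite("pics/m2.png",np.hstack([c(a,283,180,100,75),c(b,242,100,100,75)]))
```

```text
t 0.1 pos [ 0.3035 -0.6021  0.2099] yaw 0.4668 tilt [-9.0e-04  1.9e-03 -1.0e+00] F [ 0.4 -0.7  0.4] w 1.0
shift tool mm [ 290.3 -242.5  172.4] spin units 3.19
```

View pics/m2.png

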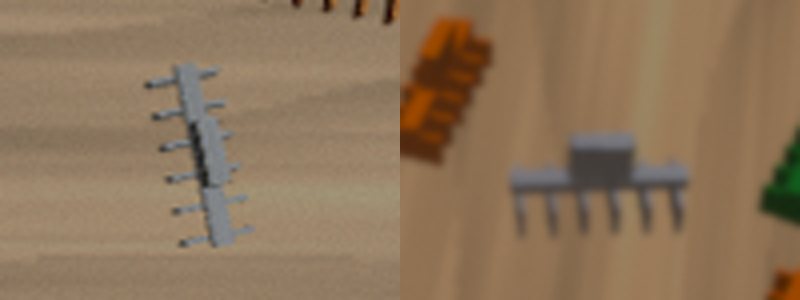

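All three calls were refused, so the arm hasn't moved; spin is probably required in every row.

Call:
play_rows --series '[{"translation":[0.036,-0.03,0.006],"spin":0},{"translation":[0.036,-0.03,0.006],"spin":0},{"translation":[0.036,-0.03,0.006],"spin":0},{"translation":[0.036,-0.03,0.006],"spin":0},{"translation":[0.036,-0.03,0.006],"spin":0}]' --jaw 1

```text
time: 0.7
tool_pos: [0.3973, -0.386, 0.1807]
tcp_rot: [-3.057, -0.726, -0.0]
wrist_force: [1.6, -0.7, 0.0]
width: 0.995
```

Call:
play_rows --series '[{"translation":[0.037,-0.031,0.006],"spin":0},{"translation":[0.037,-0.031,0.006],"spin":0},{"translation":[0.036,-0.031,0.006],"spin":0},{"translation":[0,0,0],"spin":1},{"translation":[0,0,0],"spin":1}]'

```text
time: 1.2
tool_pos: [0.4537, -0.2532, 0.1627]
tcp_rot: [-3.108, -0.458, 0.001]
wrist_force: [-0.6, -1.6, -0.2]
width: 0.998
```

Call:
play_rows --series '[{"translation":[0,0,0],"spin":1},{"translation":[0,0,0],"spin":0.2},{"translation":[0,0,0],"spin":0},{"translation":[0,0,0],"spin":0}]'

```text
time: 1.6
tool_pos: [0.4533, -0.2554, 0.163]
tcp_rot: [-3.128, -0.296, 0.0]
wrist_force: [0.6, 0.0, 0.6]
width: 0.998
```

Run:
```python
from go import *
go(.4535,-.2546,.038,.188)
```

```text
t 1.6 pos [ 0.4533 -0.2554  0.163 ] yaw 0.1886 tilt [-1.e-04  1.e-04 -1.e+00] F [0.6 0.  0.6] w 0.998
shift tool mm [  0.4  -0.7 125. ] spin units 0.01
```

Call:
play_rows --series '[{"translation":[0,0,0.03],"spin":0},{"translation":[0,0,0.03],"spin":0},{"translation":[0,0,0.03],"spin":0},{"translation":[0,0,0.02],"spin":0},{"translation":[0,-0.001,0.013],"spin":0}]'

```text
time: 2.1
tool_pos: [0.452, -0.2538, 0.0381]
tcp_rot: [-3.126, -0.295, 0.003]
wrist_force: [0.4, 0.2, 0.3]
width: 1.001
```

Call:
play_rows --series '[{"translation":[0,0,0],"spin":0},{"translation":[0,0,0],"spin":0},{"translation":[0,0,0],"spin":0},{"translation":[0,0,0],"spin":0},{"translation":[0,0,0],"spin":0}]' --jaw -1 --force 60

```text
time: 2.6
tool_pos: [0.454, -0.2547, 0.0412]
tcp_rot: [3.127, 0.294, 0.003]
wrist_force: [0.9, 3.4, 16.2]
width: 0.146
```

Call:
play_rows --series '[{"translation":[0,0,0],"spin":0},{"translation":[0,0,0],"spin":0},{"translation":[0,0,0],"spin":0},{"translation":[0,0,0],"spin":0},{"translation":[0,0,0],"spin":0}]'

```text
time: 3.1
tool_pos: [0.4541, -0.2547, 0.0414]
tcp_rot: [3.127, 0.294, 0.003]
wrist_force: [-0.7, 1.2, 7.0]
width: 0.141
```

Call:
play_rows --series '[{"translation":[0,0,-0.02],"spin":0},{"translation":[0,0,-0.03],"spin":0},{"translation":[0,0,-0.04],"spin":0},{"translation":[0,0,-0.04],"spin":0},{"translation":[0,0,0],"spin":0}]'

```text
time: 3.6
tool_pos: [0.457, -0.2567, 0.1767]
tcp_rot: [3.121, 0.293, 0.015]
wrist_force: [0.6, -1.0, -1.0]
width: 0.137
```

Run:
```python
from go import *
go(.4699,.1449,.17,-.36)
```

```text
t 3.6 pos [ 0.457  -0.2567  0.1767] yaw 0.1876 tilt [ 0.01   -0.0063 -0.9999] F [ 0.6 -1.  -1. ] w 0.137
shift tool mm [  87.5 -392.2    4.3] spin units 6.27
```

Call:
play_rows --series '[{"translation":[0.009,-0.043,0],"spin":0},{"translation":[0.009,-0.043,0],"spin":0},{"translation":[0.009,-0.043,0],"spin":0},{"translation":[0.01,-0.043,0],"spin":0},{"translation":[0.01,-0.043,0],"spin":0}]'

```text
time: 4.1
tool_pos: [0.4581, -0.0327, 0.1689]
tcp_rot: [-3.128, -0.293, 0.002]
wrist_force: [1.7, 0.4, -1.6]
width: 0.142
```

Call:
play_rows --series '[{"translation":[0.01,-0.044,0],"spin":0},{"translation":[0.01,-0.044,0],"spin":0},{"translation":[0.01,-0.044,0],"spin":0},{"translation":[0.01,-0.044,0],"spin":0},{"translation":[0,0,0],"spin":0.5}]'

```text
time: 4.6
tool_pos: [0.4648, 0.1509, 0.169]
tcp_rot: [-3.131, -0.233, 0.002]
wrist_force: [1.1, -0.3, -1.4]
width: 0.135
```

Call:
play_rows --series '[{"translation":[0,0,0],"spin":1},{"translation":[0,0,0],"spin":1},{"translation":[0,0,0],"spin":1},{"translation":[0,0,0],"spin":1},{"translation":[0,0,0],"spin":1}]'

```text
time: 5.1
tool_pos: [0.4647, 0.1459, 0.1686]
tcp_rot: [3.106, -0.463, -0.003]
wrist_force: [-0.5, -0.3, -1.1]
width: 0.136
```

Call:
play_rows --series '[{"translation":[0,0,0],"spin":0.7},{"translation":[0,0,0],"spin":0},{"translation":[0,0,0],"spin":0}]'

```text
time: 5.4
tool_pos: [0.4651, 0.1459, 0.1691]
tcp_rot: [3.092, -0.55, -0.002]
wrist_force: [-0.3, -0.1, -1.9]
width: 0.142
```

Run:
```python
from go import *
go(.4699,.1449,.17,-.36)
a=bot.read_camera("top");b=bot.read_camera("side")
cv2.imwrite("pics/t3.png",a);cv2.imwrite("pics/s3.png",b)
def c(i,u,v,w,h):return cv2.resize(i[v:v+h,u:u+w],(400,300),interpolation=cv2.INTER_CUBIC)
cv2.imwrite("pics/m3.png",np.hstack([c(a,126,160,120,90),c(b,199,180,160,120)]))
```

```text
t 5.4 pos [0.4651 0.1459 0.1691] yaw -0.352 tilt [-1.5e-03 -4.0e-04 -1.0e+00] F [-0.3 -0.1 -1.9] w 0.142
shift tool mm [ 4.8 -0.7 -0.9] spin units 0.09
```

View pics/m3.png

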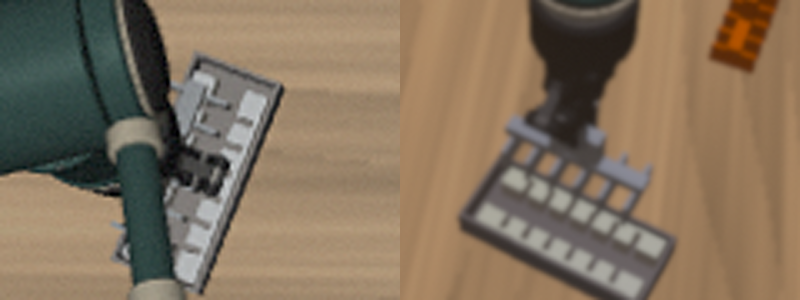

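Call:
play_rows --series '[{"translation":[0.002,0,0.03],"spin":0.1},{"translation":[0,0,0.03],"spin":0},{"translation":[0,0,0.016],"spin":0},{"translation":[0,0,0.008],"spin":0},{"translation":[0,0,0],"spin":0}]'

```text
time: 6.0
tool_pos: [0.4667, 0.1451, 0.0849]
tcp_rot: [3.089, -0.565, -0.004]
wrist_force: [-0.2, 0.5, -2.1]
width: 0.139
```

Run:
```python
from go import *
go(.4671,.146,.0834,-.36)
b=bot.read_camera("side");a=bot.read_camera("top")
cv2.imwrite("pics/s4.png",b);cv2.imwrite("pics/t4.png",a)
cv2.imwrite("pics/m4.png",cv2.resize(b[225:318,209:329],(768,595),interpolation=cv2.INTER_CUBIC))
```

```text
t 6.0 pos [0.4667 0.1451 0.0849] yaw -0.3619 tilt [-2.4e-03 -6.0e-04 -1.0e+00] F [-0.2  0.5 -2.1] w 0.139
shift tool mm [ 0.1 -1.   1.5] spin units -0.02
```

View pics/m4.png

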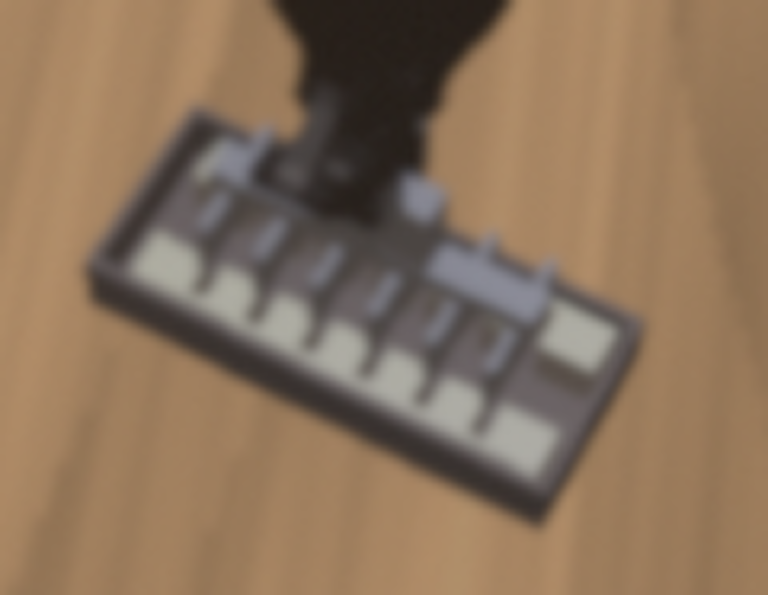

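The divider hangs over the tray with its blades at about (207,225) to (490,360) in the crop. The near-rail slots run from (200,285) to (482,425), so they're roughly lined up; I'll put numbers on it.

Run:
```python
from fit import *
p=np.array([.4699,.1449,-.362]);c,s=np.cos(p[2]),np.sin(p[2])
def loc(P,z):
    X=atz("side",*un(P,6.4,209,225),z)[:2]-p[:2];return (1000*np.array([c*X[0]+s*X[1],-s*X[0]+c*X[1]])).round(1)
print("slots");L=[loc(P,.031) for P in[(200,285),(257,311),(313,340),(370,368),(425,397),(482,427)]];print(L)
print("tips");M=[loc(P,.0435) for P in[(204,232),(262,258),(316,286),(373,313),(430,341),(486,370)]];print(M)
print("mean slot x",np.mean(L,0),"tips",np.mean(M,0))
for nm,P in dict(c1=(200,110),c2=(640,325),c3=(92,270),c4=(543,500)).items(): print(nm,loc(P,.036))
```

```text
slots
[array([52.1, 25.4]), array([29.6, 24.4]), array([ 7. , 24.7]), array([-15.4,  24.4]), array([-37.1,  24.9]), array([-59.4,  25.4])]
tips
[array([57.8, 12.3]), array([35. , 11.3]), array([13.3, 11.6]), array([-8.9, 11.1]), array([-31.1,  11. ]), array([-52.9,  11.4])]
mean slot x [-3.86666667 24.86666667] tips [ 2.2  11.45]
c1 [ 87.2 -34.1]
c2 [-90.2 -33.6]
c3 [86.4 41.4]
c4 [-90.6  41.6]
```

Run:
```python
from fit import *
b=cv2.imread("pics/s4.png");sc=6.4
im=cv2.resize(b[225:318,209:329],(768,595),interpolation=cv2.INTER_CUBIC)
def px(p,l):
    c,s=np.cos(p[2]),np.sin(p[2]);u=proj("side",[p[0]+c*l[0]-s*l[1],p[1]+s*l[0]+c*l[1],l[2]])
    return tuple(int(round(v)) for v in ((u-[209,225]+.5)*sc-.5))
d=[.4667,.1451,-.362];zt=.0435
for i in range(6):
    x=-.055+.022*i
    q=[px(d,(x+.0,.024,zt)),px(d,(x,.024,zt+.026))]
    cv2.line(im,q[0],q[1],(0,0,255),1);cv2.line(im,q[0],px(d,(x,-.024,zt)),(255,0,0),1)
t=[.4699,.1449,-.362]
R=[px(t,(a,bb,.036)) for a,bb in((.091,.038),(.091,-.038),(-.091,-.038),(-.091,.038))]
cv2.polylines(im,[np.array(R)],True,(0,255,0),1)
for i in range(6):
    x=-.055+.022*i-.0035
    cv2.line(im,px(t,(x,.013,.032)),px(t,(x,.028,.032)),(0,255,255),1)
cv2.imwrite("pics/m5.png",im)
```

```text
(no output)
```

View pics/m5.png

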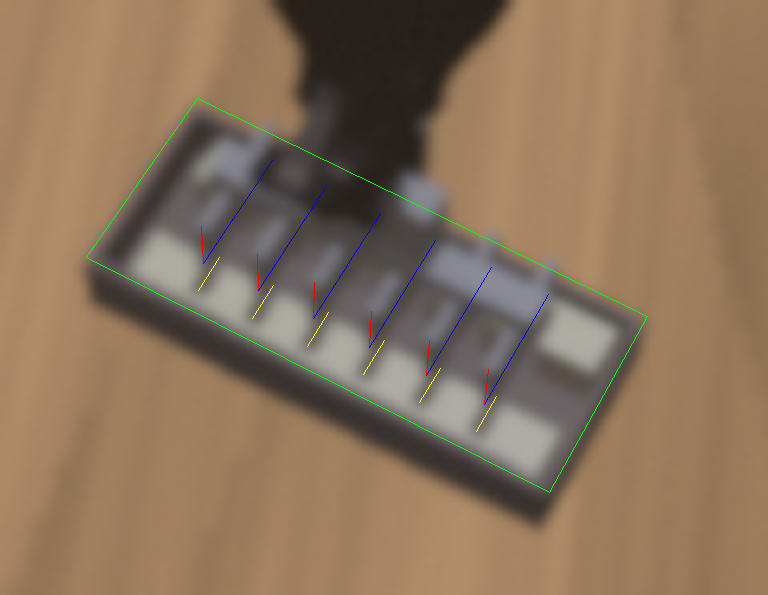

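Run:
```python
from fit import *
p=np.array([.4699,.1449,-.362]);c,s=np.cos(p[2]),np.sin(p[2])
def loc(P,z):
    X=atz("side",*un(P,6.4,209,225),z)[:2]-p[:2];return (1000*np.array([c*X[0]+s*X[1],-s*X[0]+c*X[1]])).round(1)
M=[loc(P,.0695) for P in[(204,230),(262,258),(316,286),(373,313),(430,341),(486,370)]];print(M,np.mean(M,0))
print("spine top right end corners z.0795",loc((547,322),.0795),loc((551,295),.0795))
X=np.array([.4667,.1451])-p[:2];print("tcp local",1000*np.array([c*X[0]+s*X[1],-s*X[0]+c*X[1]]))
# top camera: tray rim & slots again, from the first picture
a=cv2.imread("pics/t4.png");b=cv2.imread("pics/top0.png")
```

```text
[array([50.2, 24. ]), array([27.7, 23.6]), array([ 6.5, 23.9]), array([-15. ,  23.5]), array([-36.5,  23.4]), array([-57.7,  23.8])] [-4.13333333 23.7       ]
spine top right end corners z.0795 [-69.   3.] [-65.6  -6.6]
tcp local [-3.06343836 -0.94622695]
```

Run:
```python
from fit import *
im=[cv2.resize(cv2.imread(f"pics/{n}.png")[172:252,156:216],(390,520),interpolation=cv2.INTER_CUBIC) for n in("top0","t4")]
sc=6.5
def px(p,l):
    c,s=np.cos(p[2]),np.sin(p[2]);u=proj("top",[p[0]+c*l[0]-s*l[1],p[1]+s*l[0]+c*l[1],l[2]])
    return tuple(int(round(v)) for v in ((u-[156,172]+.5)*sc-.5))
t=[.4695,.1450,-.362]
for z,col in((.036,(0,255,0)),(0,(255,0,0))):
    cv2.polylines(im[0],[np.array([px(t,(a,b,z)) for a,b in((.091,.038),(.091,-.038),(-.091,-.038),(-.091,.038))])],True,col,1)
d=[.4667,.1451,-.362]
cv2.polylines(im[1],[np.array([px(d,(a,b,.0795)) for a,b in((.062,.007),(.062,-.007),(-.062,-.007),(-.062,.007))])],True,(0,0,255),1)
for i in range(6): cv2.line(im[1],px(d,(-.055+.022*i,.024,.0695)),px(d,(-.055+.022*i,-.024,.0695)),(0,255,255),1)
cv2.imwrite("pics/m6.png",np.hstack(im))
```

```text
(no output)
```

View pics/m6.png

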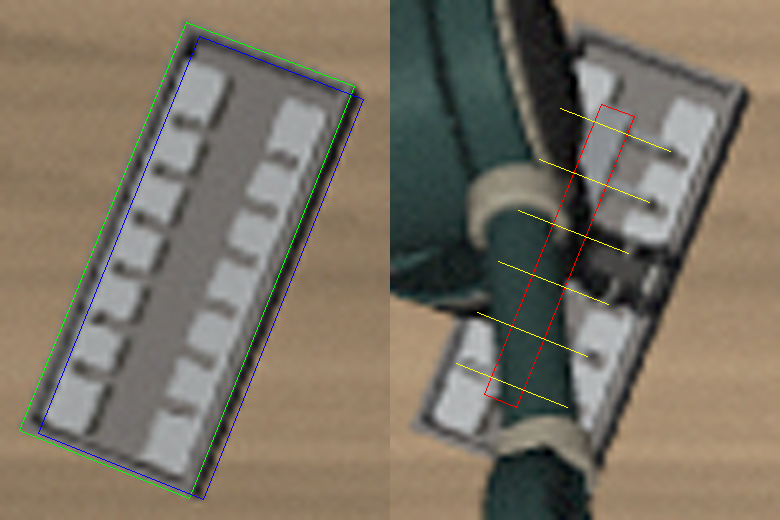

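Both cameras put the divider over the slots, within about 1–3 mm in x. The shift needed is +0.3 mm by the side camera and about +2.4 mm by the top one, so I'll take the middle and feel for the slots.

Call:
play_rows --series '[{"translation":[0.0013,-0.0025,0.003],"spin":0},{"translation":[0,0,0.003],"spin":0},{"translation":[0,0,0.003],"spin":0},{"translation":[0,0,0.001],"spin":0},{"translation":[0,0,0],"spin":0}]'

```text
time: 6.6
tool_pos: [0.4695, 0.1472, 0.0758]
tcp_rot: [3.09, -0.566, -0.001]
wrist_force: [0.2, 0.0, -0.3]
width: 0.14
```

Call:
play_rows --series '[{"translation":[0,0,0.001],"spin":0},{"translation":[0,0,0.001],"spin":0},{"translation":[0,0,0],"spin":0}]'

```text
time: 6.9
tool_pos: [0.4696, 0.1472, 0.074]
tcp_rot: [3.09, -0.566, -0.0]
wrist_force: [0.6, -0.4, -1.0]
width: 0.145
```

Call:
play_rows --series '[{"translation":[0,0,0.001],"spin":0},{"translation":[0,0,0.001],"spin":0},{"translation":[0,0,0],"spin":0}]'

```text
time: 7.2
tool_pos: [0.47, 0.1476, 0.0727]
tcp_rot: [-3.09, 0.566, -0.0]
wrist_force: [-1.5, 0.4, 4.3]
width: 0.138
```

Call:
play_rows --series '[{"translation":[-0.0007,0,0],"spin":0},{"translation":[0,0,0],"spin":0}]'

```text
time: 7.4
tool_pos: [0.4699, 0.1477, 0.0727]
tcp_rot: [-3.09, 0.566, -0.003]
wrist_force: [-0.4, 0.9, 3.9]
width: 0.143
```

Call:
play_rows --series '[{"translation":[-0.0007,0,0],"spin":0},{"translation":[0,0,0],"spin":0}]'

```text
time: 7.6
tool_pos: [0.4698, 0.1477, 0.0728]
tcp_rot: [-3.09, 0.565, -0.004]
wrist_force: [2.8, 0.4, 4.0]
width: 0.141
```

Call:
play_rows --series '[{"translation":[-0.0007,0,0],"spin":0},{"translation":[0,0,0],"spin":0}]'

```text
time: 7.8
tool_pos: [0.4689, 0.148, 0.0726]
tcp_rot: [-3.09, 0.566, -0.004]
wrist_force: [3.8, -2.6, 3.7]
width: 0.137
```

Call:
play_rows --series '[{"translation":[-0.0007,0,0],"spin":0},{"translation":[0,0,0],"spin":0}]'

```text
time: 8.0
tool_pos: [0.4658, 0.1482, 0.0711]
tcp_rot: [3.09, -0.566, -0.004]
wrist_force: [0.7, 0.4, -1.0]
width: 0.143
```

Call:
play_rows --series '[{"translation":[-0.0007,0,0],"spin":0},{"translation":[0,0,0],"spin":0}]'

```text
time: 8.2
tool_pos: [0.4657, 0.1483, 0.0712]
tcp_rot: [3.09, -0.566, -0.002]
wrist_force: [3.0, -1.2, -2.6]
width: 0.138
```

Call:
play_rows --series '[{"translation":[-0.0007,0,0],"spin":0},{"translation":[0,0,0],"spin":0}]'

```text
time: 8.4
tool_pos: [0.4654, 0.1486, 0.0715]
tcp_rot: [3.09, -0.566, -0.001]
wrist_force: [3.0, -1.4, -3.3]
width: 0.143
```

It dropped in. I'll back off the slot wall slightly and lower it.

Call:
play_rows --series '[{"translation":[0.001,0,0],"spin":0},{"translation":[0,0,0.001],"spin":0},{"translation":[0,0,0.001],"spin":0},{"translation":[0,0,0],"spin":0}]'

```text
time: 8.8
tool_pos: [0.4663, 0.1484, 0.0698]
tcp_rot: [3.09, -0.566, -0.001]
wrist_force: [0.6, -0.6, -2.5]
width: 0.139
```

Call:
play_rows --series '[{"translation":[0,0,0.001],"spin":0},{"translation":[0,0,0.001],"spin":0},{"translation":[0,0,0],"spin":0}]'

```text
time: 9.1
tool_pos: [0.4665, 0.1484, 0.0678]
tcp_rot: [3.09, -0.566, -0.001]
wrist_force: [0.9, -0.6, -1.5]
width: 0.14
```

Call:
play_rows --series '[{"translation":[0,0,0.0015],"spin":0},{"translation":[0,0,0.0015],"spin":0},{"translation":[0,0,0.0015],"spin":0},{"translation":[0,0,0.0015],"spin":0},{"translation":[0,0,0],"spin":0}]'

```text
time: 9.6
tool_pos: [0.4665, 0.1483, 0.0617]
tcp_rot: [3.09, -0.566, -0.001]
wrist_force: [0.2, -0.1, -2.0]
width: 0.138
```

Call:
play_rows --series '[{"translation":[0,0,0.0015],"spin":0},{"translation":[0,0,0.0015],"spin":0},{"translation":[0,0,0.0015],"spin":0},{"translation":[0,0,0.001],"spin":0},{"translation":[0,0,0],"spin":0}]'

```text
time: 10.1
tool_pos: [0.4666, 0.1483, 0.0564]
tcp_rot: [3.09, -0.566, -0.0]
wrist_force: [-0.2, -0.4, -1.8]
width: 0.139
```

Call:
play_rows --series '[{"translation":[0,0,0.0015],"spin":0},{"translation":[0,0,0.0015],"spin":0},{"translation":[0,0,0.001],"spin":0},{"translation":[0,0,0],"spin":0}]'

```text
time: 10.5
tool_pos: [0.4666, 0.1484, 0.0524]
tcp_rot: [3.09, -0.566, -0.0]
wrist_force: [0.8, 0.3, -1.8]
width: 0.138
```

Call:
play_rows --series '[{"translation":[0,0,0.001],"spin":0},{"translation":[0,0,0.001],"spin":0},{"translation":[0,0,0],"spin":0}]'

```text
time: 10.8
tool_pos: [0.4669, 0.1487, 0.051]
tcp_rot: [-3.09, 0.566, -0.0]
wrist_force: [-1.6, 1.0, 2.7]
width: 0.14
```

Floor contact came at z = 0.051, right where expected (0.0507). I'll ease the grip and then release.

Call:
play_rows --series '[{"translation":[0,0,0],"spin":0},{"translation":[0,0,0],"spin":0}]' --force 20

```text
time: 11.0
tool_pos: [0.4669, 0.1487, 0.051]
tcp_rot: [-3.09, 0.566, -0.0]
wrist_force: [-1.7, 2.2, 4.1]
width: 0.136
```

Call:
play_rows --series '[{"translation":[0,0,0],"spin":0},{"translation":[0,0,0],"spin":0},{"translation":[0,0,0],"spin":0},{"translation":[0,0,0],"spin":0}]' --jaw -0.2

```text
time: 11.4
tool_pos: [0.4667, 0.1483, 0.0504]
tcp_rot: [3.09, -0.566, -0.0]
wrist_force: [0.3, 0.8, 0.7]
width: 0.403
```

Released cleanly. Retreat straight up, then swing aside for a look.

Call:
play_rows --series '[{"translation":[0,0,-0.01],"spin":0},{"translation":[0,0,-0.03],"spin":0},{"translation":[0,0,-0.04],"spin":0},{"translation":[0,0,-0.04],"spin":0},{"translation":[0,0,-0.04],"spin":0}]'

```text
time: 11.9
tool_pos: [0.4666, 0.1483, 0.2128]
tcp_rot: [-3.09, 0.566, -0.001]
wrist_force: [0.7, 1.2, -0.3]
width: 0.402
```

Call:
play_rows --series '[{"translation":[0,0.045,0],"spin":0},{"translation":[0,0.045,0],"spin":0},{"translation":[0,0.045,0],"spin":0},{"translation":[0,0.045,0],"spin":0},{"translation":[0,0,0],"spin":0}]'

```text
time: 12.4
tool_pos: [0.4013, -0.024, 0.2113]
tcp_rot: [3.086, -0.575, 0.001]
wrist_force: [0.2, -0.4, -0.0]
width: 0.4
```

Run:
```python
from go import *
go(.4,-.1,.2,-.36)
a=bot.read_camera("top");b=bot.read_camera("side")
cv2.imwrite("pics/t7.png",a);cv2.imwrite("pics/s7.png",b)
def c(i,u,v,w,h):return cv2.resize(i[v:v+h,u:u+w],(400,300),interpolation=cv2.INTER_CUBIC)
m=np.vstack([np.hstack([c(a,136,174,100,75),c(b,209,228,120,90)]),np.hstack([c(a,0,0,512,384),c(b,0,0,512,384)])])
cv2.imwrite("pics/m7.png",m)
```

```text
t 12.4 pos [ 0.4013 -0.024   0.2113] yaw -0.3682 tilt [ 5.0e-04 -2.3e-03 -1.0e+00] F [ 0.2 -0.4 -0. ] w 0.4
shift tool mm [26.1 71.4 11.5] spin units -0.09
```

View pics/m7.png

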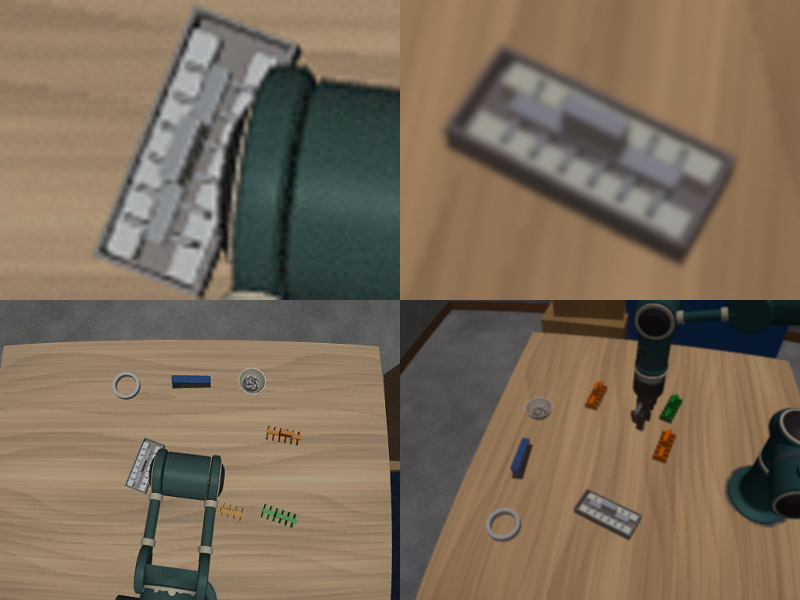

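The side crop shows the divider seated low and level, with the spine from (515,105) to (680,175) and every visible blade in a slot. Bystanders are where they were. Handing in.

```bash
python3 -c "
from workcell import bot
bot.finish_job()"
```

```text
the job is handed in; nothing more can be done
```

I picked up the grey aluminium divider, fitted it into the tray's slots, let go, moved the arm clear and handed the job in at about 12.5 s.

- **Finding the slots:** I lowered the divider until it touched the rail tops at about 4 N. I then slid it along −x in 0.7 mm steps until it dropped in, and lowered it freely.
- **Seating:** It met the floor with the tool at z = 0.051 m, against 0.0507 m expected (22 mm below the rail-top contact). The highest vertical force reported over the tray was 4.3 N, with sideways forces under 5 N.
- **Last pictures:** The divider is level and low in the tray with every visible blade in a slot. The stapler, bowl and tape roll look unmoved. The arm hid part of the far rail in the top view, so I confirmed that side from the side camera only.
- **Disagreements:** The two cameras differed by several mm on where the tray was, which I settled by feel. My first three move calls were refused because a field was missing, and nothing moved.
- **Highest force:** Closing the jaws pressed the divider onto the table with about 16 N; the tray was not involved.

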